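# Finish and close the honey gift box

### The job

Finish packing the gift carton of honey, which has one or two jars in it already: stand every other honey jar on the counter upright in a free compartment of its own, and make sure that the wooden stopper of every jar, those already packed too, is pushed fully home. Then swing the carton's flap over and press it down until its tab drops behind the front rim and it stays shut by itself. Leave the other things on the counter where they are.

Things in the scene. Friction and masses are not known exactly. Their poses are not given: they have to be found in the camera images.
- carton: open brown board carton, fixed, 179 mm (x) by 266 mm (y), 100 mm tall, walls and floor 4 mm, split by card 3 mm thick (top 49 mm up) into six compartments 84 mm square, one jar each. Origin: centre of underside; z up. Compartment centres at x = +-43.5, y = -87, 0, 87 mm in its frame. Flap hinged on top of its +x wall; the front rim is the top of its -x wall
- flap (a joint): angle of the carton's flap, rad: 0 shut flat on the rims, 1.57 upright, at the start 1.95 to 2.2 (leaning outward, its edge up to 275 mm above the counter; 2.25 at most). The crease springs it back open until its tab catches: the tab clicks past a ridge inside the front wall in the last 2 degrees, with about 5 N down near the free edge (15 N is fine), and then holds the flap below 0.03
- flap_hinge (a point): middle of the flap's hinge line, on top of the carton's +x wall, 100 mm above its underside; axes as the carton's, y along the hinge. The flap is a board 177 mm long from hinge to free edge, 266 mm wide, 4 mm thick; under it, 169 mm from the hinge, hangs the tab, 22 mm deep and 200 mm wide, which goes inside the front wall
- jar1: hexagonal amber glass jar, 64 mm across flats, 74 across corners, 54 mm tall, with a wooden push-in stopper: when home, a disc 54 mm wide from 58 to 64 mm above the foot, on it a round knob 34 mm wide, 24 mm tall (top at 88 mm). Origin: centre of the foot; z up. 0.3 kg; may be lifted by the knob. At the start on the counter, right of the carton, if present
- jar2: hexagonal amber glass jar, 64 mm across flats, 74 across corners, 54 mm tall, with a wooden push-in stopper: when home, a disc 54 mm wide from 58 to 64 mm above the foot, on it a round knob 34 mm wide, 24 mm tall (top at 88 mm). Origin: centre of the foot; z up. 0.3 kg; may be lifted by the knob. At the start on the counter, right of the carton, if present
- jar3: hexagonal amber glass jar, 64 mm across flats, 74 across corners, 54 mm tall, with a wooden push-in stopper: when home, a disc 54 mm wide from 58 to 64 mm above the foot, on it a round knob 34 mm wide, 24 mm tall (top at 88 mm). Origin: centre of the foot; z up. 0.3 kg; may be lifted by the knob. At the start on the counter, right of the carton, if present
- jar4: hexagonal amber glass jar, 64 mm across flats, 74 across corners, 54 mm tall, with a wooden push-in stopper: when home, a disc 54 mm wide from 58 to 64 mm above the foot, on it a round knob 34 mm wide, 24 mm tall (top at 88 mm). Origin: centre of the foot; z up. 0.3 kg; may be lifted by the knob. At the start on the counter, right of the carton, if present
- jar5: hexagonal amber glass jar, 64 mm across flats, 74 across corners, 54 mm tall, with a wooden push-in stopper: when home, a disc 54 mm wide from 58 to 64 mm above the foot, on it a round knob 34 mm wide, 24 mm tall (top at 88 mm). Origin: centre of the foot; z up. 0.3 kg; may be lifted by the knob. At the start in one of the carton's compartments, if present
- jar6: hexagonal amber glass jar, 64 mm across flats, 74 across corners, 54 mm tall, with a wooden push-in stopper: when home, a disc 54 mm wide from 58 to 64 mm above the foot, on it a round knob 34 mm wide, 24 mm tall (top at 88 mm). Origin: centre of the foot; z up. 0.3 kg; may be lifted by the knob. At the start in one of the carton's compartments, if present
- jar7: hexagonal amber glass jar, 64 mm across flats, 74 across corners, 54 mm tall, with a wooden push-in stopper: when home, a disc 54 mm wide from 58 to 64 mm above the foot, on it a round knob 34 mm wide, 24 mm tall (top at 88 mm). Origin: centre of the foot; z up. 0.3 kg; may be lifted by the knob. At the start in one of the carton's compartments, if present
- jar8: hexagonal amber glass jar, 64 mm across flats, 74 across corners, 54 mm tall, with a wooden push-in stopper: when home, a disc 54 mm wide from 58 to 64 mm above the foot, on it a round knob 34 mm wide, 24 mm tall (top at 88 mm). Origin: centre of the foot; z up. 0.3 kg; may be lifted by the knob. At the start in one of the carton's compartments, if present
- stop1 (a joint): how far the stopper of jar1 stands up, m: 0 pushed fully home, 0.010 at most; one left proud shows 6 to 9.5 mm of cork. Tight fit: about 8 N straight down slides it (20 N is fine); it stays where it is left
- stop2 (a joint): how far the stopper of jar2 stands up, m: 0 pushed fully home, 0.010 at most; one left proud shows 6 to 9.5 mm of cork. Tight fit: about 8 N straight down slides it (20 N is fine); it stays where it is left
- stop3 (a joint): how far the stopper of jar3 stands up, m: 0 pushed fully home, 0.010 at most; one left proud shows 6 to 9.5 mm of cork. Tight fit: about 8 N straight down slides it (20 N is fine); it stays where it is left
- stop4 (a joint): how far the stopper of jar4 stands up, m: 0 pushed fully home, 0.010 at most; one left proud shows 6 to 9.5 mm of cork. Tight fit: about 8 N straight down slides it (20 N is fine); it stays where it is left
- stop5 (a joint): how far the stopper of jar5 stands up, m: 0 pushed fully home, 0.010 at most; one left proud shows 6 to 9.5 mm of cork. Tight fit: about 8 N straight down slides it (20 N is fine); it stays where it is left
- stop6 (a joint): how far the stopper of jar6 stands up, m: 0 pushed fully home, 0.010 at most; one left proud shows 6 to 9.5 mm of cork. Tight fit: about 8 N straight down slides it (20 N is fine); it stays where it is left
- stop7 (a joint): how far the stopper of jar7 stands up, m: 0 pushed fully home, 0.010 at most; one left proud shows 6 to 9.5 mm of cork. Tight fit: about 8 N straight down slides it (20 N is fine); it stays where it is left
- stop8 (a joint): how far the stopper of jar8 stands up, m: 0 pushed fully home, 0.010 at most; one left proud shows 6 to 9.5 mm of cork. Tight fit: about 8 N straight down slides it (20 N is fine); it stays where it is left
- ramekin: small white bowl, 56 mm across, 30 mm tall, among the loose jars; bystander
- mill1: dark wooden pepper mill, 56 mm across, 127 mm tall; bystander
- mill2: pale wooden salt mill, 56 mm across, 127 mm tall; bystander
- mug: white mug, 80 mm across, 92 mm tall; bystander
- spatula: wooden spatula 260 mm long lying on the counter; bystander
Not all that is in view belongs to the job. What is shaped like the jar2 but green or red is not meant.

How it is judged:
By the outcome, as a careful person would: the job done as asked, in the order asked, and still so for the second after the job is handed in, with the robot touching nothing.
Of jar1, jar2, jar3, jar4 only 3 to 4 are there at a start; the rules pass over those that are not, and their reading is None.
Of jar5, jar6, jar7, jar8 only 1 to 2 are there at a start; the rules pass over those that are not, and their reading is None.
At some moment in a run one of jar1, jar2, jar3, jar4 may be knocked a few centimetres aside while the robot is not near it.
Once in a run the grip may slacken for a moment while it holds something.
It also fails if it takes over 210 s, if anything falls off the work surface, if the arm or the gripper's body presses on something with over 40 N, if the wrist force passes 120 N, or if a joint passes its speed limit or range.

### The arm

A 6-joint arm with a two-finger parallel gripper is mounted at the origin on the work surface. World frame = base frame: x ahead of the robot, y to its left, z up, the work surface at z = 0. Lengths are in m, angles in rad, forces in N, time in s.
With the tool pointing down it reaches from about 0.3 to 0.825 m from the base axis. Payload 5.4 kg.
Tool frame: the origin (TCP) lies on the front face of the gripper's body, between the roots of the fingers; the fingertips stand 88 mm ahead of it and the grasp point (between the pads) lies bot.hold_point_z ahead of it (bot.hold_point_z is the distance from the TCP to the grasp point, in m); z points along the fingers, y is the line along which they close (so a half turn about z gives the same grasp; the last joint's range is limited). The gripper opens to 92 mm and grips with 3 to 60 N. Pads are 20 mm wide; open, the fingers measure 128 mm over their backs; the gripper's body (75 mm by 189 mm) begins 69 mm behind the grasp point.
Start: joints at [-1.465, 0.158, 1.597, -0, 1.386, -0.21], TCP at [0.179, -0.547, 0.303] pointing down, gripper open.
Joint ranges: [-2.91, 2.91], [-0.94, 2.29], [0.18, 2.7], [-1.29, 4.43], [0.17, 2.64], [-3, 3]. Speed limits (rad/s): [2.57, 2.57, 3.14, 3.14, 3.14, 3.14].

### API

Orientations are given as [roll, pitch, yaw] about the fixed x, y, z axes, in that order (R = Rz(yaw) Ry(pitch) Rx(roll)).
In Python, from cell import sense, eyes, hand_in, bot gives the robot as it stands.
- The arm moves only by the tool send_rows, never from a script. Its argument "motion" is a list of rows, each a list of 3 entries, a list of its own where there are three numbers: the shift along the tool's x, y, z in m, then the turn about the tool's z in degrees, then the opening, from 0 (shut) to 1 (fully open). A call has 1 to 10 rows; each row is the pose to reach, as a shift and turn from the pose commanded when the call began, along the tool's axes at that moment; what a row does not reach only later rows make up. A row lasts 1/12 s, in which the tool goes at most 41.7 mm and 7.16 degrees, less where a joint would pass 70% of its speed; a pose out of reach is approached as far as the arm can. A call with a gripper value outside its range is refused whole. The fingers move at their own pace and stop on an object; "grip_force" is the grip in N (left out, the last holds). Time passes only in rows, so rows that repeat a pose let the fingers close. It gives the time, the measured TCP pose, the force, the opening and the grip force at its end, in the units of the state.
- sense(): the state, without advancing time (a new reading comes with each control period).
- eyes.grab_frame(name): name is "scene" or "top"; returns (picture, depth): 420x560x3 uint8, red, green, blue; 420x560 float32, m along the optical axis (not along the pixel's ray), 0 where there is no reading.
- eyes.camera_params(name): a dict with "vfov" (degrees; the focal length in pixels is half the picture's height over the tangent of half this angle, whatever the lens; pixels are square), "cx", "cy" (the principal point, pixels), "R" (3x3) and "t" (3): a world point X has camera coordinates R X + t. Camera axes: x right, y down, z forward; pixel columns grow to the right and rows downward; lengths in m; the calibration is good to about 2 mm. A picture is of the moment at which its call begins. camera_params takes no time and is no camera call.
- hand_in(): hands the job in; it is judged then, once.
The state is a dict: "time_s": time; "joints": joint angles; "qvel": joint speeds; "tau": joint torques, N m; "position": TCP position; "tool_rot": TCP orientation; "wrist_force": force on the tool from outside, world axes, zero at the start; "wrist_torque": the same for the moment, N m; "gripper_width": finger opening in m; "grip_force": force on a finger pad.
Only numpy, scipy, OpenCV 4.12 (cv2) and the standard library are available. Lean on these libraries where they do the work, as an engineer would, in place of code of your own. Each camera call takes 0.05 s, during which the arm holds its last target. There are 200 camera calls.

## Working session

There is one attempt and no reset: what is moved stays moved. The work goes in short steps, Python scripts to look and compute and a tool call to move; the robot and the scene stay as the last step left them, time stands still between calls to the robot, and variables do not carry over. Pictures are saved under pics/ and viewed, at most 14 in all, crops included, and the job is handed in when it is done.

Besides the shell and the picture viewer there is one more tool, called after "Call:" as a command line: name --argument value ..., lists and objects as JSON in quotes. send_rows: Moves the arm, as the interface text tells. Its arguments: {"type":"object","properties":{"motion":{"type":"array"},"grip_force":{"type":"number"}},"required":["motion"]}

```bash
ls; mkdir -p pics
cat > h.py <<'E'
import numpy as np, cv2
from cell import sense, eyes, hand_in, bot
def cam(n):
    p=eyes.camera_params(n); f=210/np.tan(np.radians(p['vfov'])/2)
    return f,p['cx'],p['cy'],np.array(p['R']),np.array(p['t'])
def cloud(n,d):
    f,cx,cy,R,t=cam(n); v,u=np.mgrid[0:420,0:560]
    X=np.stack([(u-cx)/f*d,(v-cy)/f*d,d],-1)
    P=(X-t)@R; P[d==0]=np.nan
    return P
def ray(n,u,v,z):
    f,cx,cy,R,t=cam(n); c=-R.T@t; r=R.T@np.array([(u-cx)/f,(v-cy)/f,1])
    return c+r*(z-c[2])/r[2]
def save(n,name):
    im,d=eyes.grab_frame(n); cv2.imwrite('pics/%s.png'%name,im[...,::-1]); np.save('pics/%s.npy'%name,d)
    return im,d
E
python3 - <<'E'
from h import *
for n in('scene','top'):
    save(n,n+'0'); print(n,eyes.camera_params(n))
    f,cx,cy,R,t=cam(n);print(-R.T@t)
print(sense(),bot.hold_point_z)
a=cv2.imread('pics/scene0.png');b=cv2.imread('pics/top0.png')
E
```

```text
pics
scene {'vfov': 43.33869047903235, 'cx': 281.0122965271278, 'cy': 220.95356271005528, 'R': array([[-0.18178024,  0.98327196, -0.01149782],
       [ 0.85476319,  0.15222025, -0.4961944 ],
       [-0.48614384, -0.10002625, -0.86813531]]), 't': array([ 0.22786778, -0.39657918,  1.47297089])}
[ 1.09647886 -0.01635287  1.08457765]
top {'vfov': 48.85068005380628, 'cx': 275.6864015788617, 'cy': 211.17339444704157, 'R': array([[ 0.01800883, -0.99976168, -0.01233971],
       [-0.99777377, -0.01717767, -0.0644394 ],
       [ 0.06421208,  0.01347272, -0.99784533]]), 't': array([-0.10762212,  0.56385824,  1.34204829])}
[ 0.4783654  -0.11599174  1.37416328]
{'time_s': 0.1, 'joints': array([-1.46509788e+00,  1.58991890e-01,  1.59808512e+00, -5.26345553e-06,
        1.38621059e+00, -2.10092373e-01]), 'qvel': array([-0.00020145, -0.00226058, -0.00095002, -0.00073566, -0.00170617,
        0.00061352]), 'tau': array([ 1.83790089e-04, -3.86503994e+01, -3.22961068e+01,  7.02404534e-02,
        3.39308695e-02, -4.72112401e-05]), 'position': array([ 0.17851479, -0.54614959,  0.30182457]), 'tool_rot': array([-3.13993390e+00, -3.48422648e-04,  3.15791504e-01]), 'wrist_force': array([0.5435121 , 0.8730573 , 0.15298165]), 'wrist_torque': array([-0.01022105,  0.07103428, -0.03357469]), 'grip_force': 0.0, 'gripper_width': 0.09182892457536707} 0.0694
```

View pics/scene0.png

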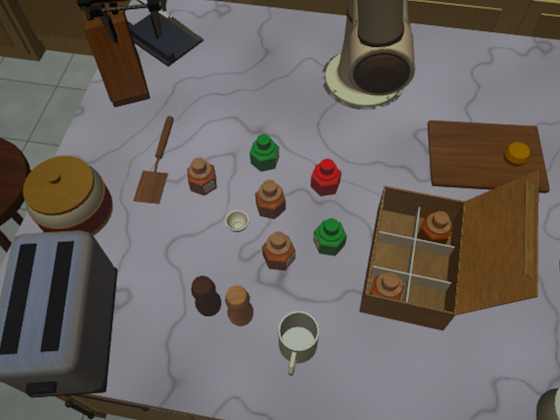

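View pics/top0.png

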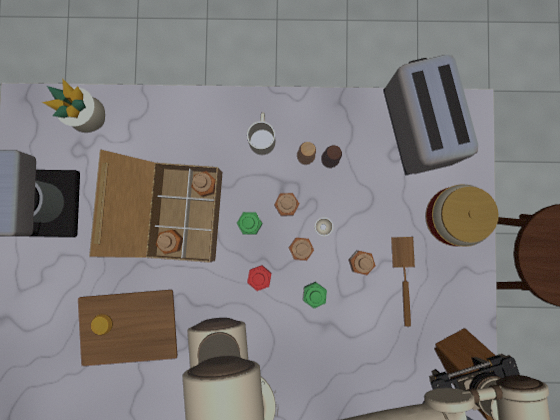

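The three amber jars loose on the counter are at top-view pixels (287,204), (301,249) and (362,262). Two amber jars are packed at (203,183) and (168,242). Look-alikes to leave alone are green at (249,223) and (315,295), and red at (259,278). The flap hinges on the left in the top view, which is world +y.

```bash
cat >> h.py <<'E'
SE={'A':(287,204),'B':(301,249),'C':(362,262),'P':(203,183),'Q':(168,242)}
def knobs(seeds,P,r=.03,zmin=.0):
    """knob top centre from points near each seed's xy"""
    out={}
    for k,c in seeds.items():
        m=(np.hypot(P[...,0]-c[0],P[...,1]-c[1])<r)&(P[...,2]<.14+zmin)
        Q=P[m]; zt=np.percentile(Q[:,2],98) if len(Q) else np.nan
        T=Q[abs(Q[:,2]-zt)<.006]; 
        if len(T)<8: continue
        (x,y),rad=cv2.minEnclosingCircle(T[:,:2].astype(np.float32)*1000)
        out[k]=(T[:,:2].mean(0).round(4),(x/1e3,y/1e3),rad,np.median(T[:,2]).round(4),len(T))
    return out
E
python3 - <<'E'
from h import *
np.set_printoptions(precision=4,suppress=True)
ims={n:(cv2.imread(f'pics/{n}0.png'),np.load(f'pics/{n}0.npy')) for n in('top','scene')}
P={n:cloud(n,ims[n][1]) for n in ims}
seeds={k:P['top'][v,u][:2] for k,(u,v) in SE.items()}
for n in P:
    print(n); 
    for k,v in knobs(seeds,P[n]).items(): print(k,v)
    # counter z
    print('counter',np.nanmedian(P[n][...,2][np.abs(P[n][...,2])<.02]))
for n,uv in (('top',[(249,223),(315,295),(259,278),(324,227),(307,152),(333,156),(261,134)]),):
    for u,v in uv: print(u,v,P[n][v,u])
for n in P:
    Q=P[n].reshape(-1,3); Q=Q[(Q[:,2]>.094)&(Q[:,2]<.106)&(abs(Q[:,1]-.13)<.16)&(abs(Q[:,0]-.5)<.2)]
    m=(Q[:,1]<.2)
    r=cv2.minAreaRect(Q.astype(np.float32)[:,:2]*1000); print(n,len(Q),r)
    Q=P[n].reshape(-1,3); F=Q[(Q[:,2]>.125)&(Q[:,2]<.285)&(Q[:,1]>.1)&(Q[:,1]<.4)&(abs(Q[:,0]-.5)<.2)]
    c=F.mean(0);u,s,vt=np.linalg.svd(F-c,full_matrices=False);print('flap',c,vt[2],s,F.min(0),F.max(0))
a=cv2.resize(ims['scene'][0][130:330,180:480],None,fx=2.6,fy=2.6,interpolation=cv2.INTER_CUBIC);cv2.imwrite('pics/c1.png',a)
E
```

```text
top
A (array([ 0.5859, -0.1271]), (0.5854375, -0.12779774475097655), 16.320470809936523, np.float64(0.0947), 90)
B (array([ 0.4563, -0.1722]), (0.4565585021972656, -0.1720377197265625), 16.247304916381836, np.float64(0.0935), 93)
C (array([ 0.4196, -0.3477]), (0.42082025146484375, -0.34727407836914065), 16.188674926757812, np.float64(0.0872), 89)
P (array([0.6414, 0.1139]), (0.6410406494140625, 0.11405638885498047), 16.208602905273438, np.float64(0.1014), 82)
Q (array([0.4701, 0.2098]), (0.47040093994140625, 0.20945643615722656), 16.429920196533203, np.float64(0.0916), 86)
counter -0.0009736750021514418
scene
A (array([ 0.5844, -0.1284]), (0.5838370971679687, -0.12771421813964845), 17.49439239501953, np.float64(0.0966), 160)
B (array([ 0.4562, -0.1723]), (0.4551217346191406, -0.17252476501464845), 17.244985580444336, np.float64(0.0946), 146)
C (array([ 0.4192, -0.348 ]), (0.41732809448242186, -0.3477533874511719), 18.593158721923828, np.float64(0.0883), 138)
P (array([0.64  , 0.1129]), (0.639899658203125, 0.11255683898925781), 17.15363121032715, np.float64(0.1015), 191)
Q (array([0.4706, 0.2092]), (0.468620849609375, 0.20933059692382813), 17.330976486206055, np.float64(0.0926), 168)
counter 0.0011509460990883624
249 223 [ 0.527  -0.0247  0.0852]
315 295 [ 0.3318 -0.211   0.0877]
259 278 [ 0.3754 -0.0559  0.0884]
324 227 [ 0.5222 -0.2416  0.0004]
307 152 [ 0.7215 -0.1815  0.1271]
333 156 [ 0.713  -0.2531  0.1199]
261 134 [ 0.7979 -0.0492  0.0045]
top 815 ((554.2913208007812, 165.08200073242188), (185.9412841796875, 266.0751647949219), 86.7727279663086)
flap [0.5613 0.3068 0.1927] [-0.0492 -0.8695  0.4915] [5.3658 3.0879 0.3293] [0.4284 0.2576 0.125 ] [0.6966 0.3536 0.2606]
scene 1465 ((552.4061279296875, 163.64334106445312), (183.6056671142578, 269.6986083984375), 86.6662368774414)
flap [0.5713 0.305  0.1945] [-0.0475 -0.8689  0.4927] [6.8828 4.0195 0.4071] [0.4249 0.2542 0.125 ] [0.6969 0.3513 0.2611]
```

View pics/c1.png

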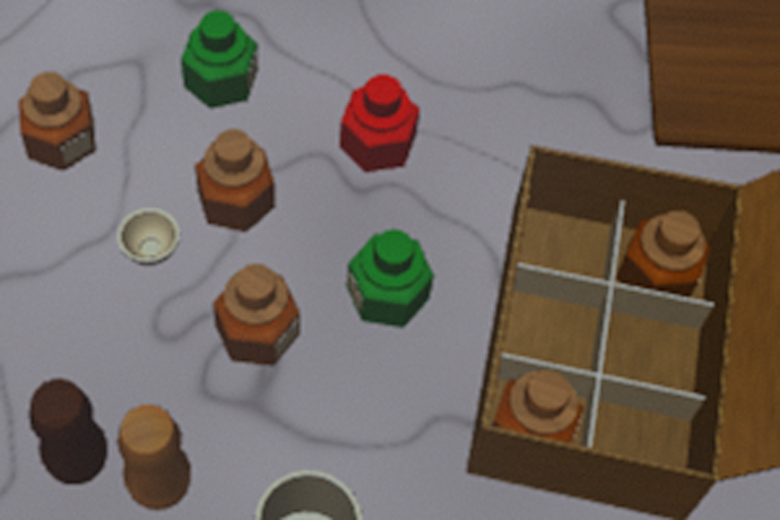

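The close crop confirms the choice. Amber jars: A (.585,-.128) and B (.456,-.172) have proud stoppers, and C (.419,-.348) is home. In the carton, P is proud and Q is home. The carton's x axis points roughly along world +y.

```bash
cat >> h.py <<'E'
YW=np.radians(86.8)
CX=np.array([np.cos(YW),np.sin(YW)]); CY=np.array([-CX[1],CX[0]])
def goto(x,y,z,yaw=None):
    s=sense(); p=s['position']; w=s['tool_rot'][2]
    d=np.array([x,y])-p[:2]
    print('shift tool', (d@[np.cos(w),np.sin(w)]).round(4),(d@[np.sin(w),-np.cos(w)]).round(4),(p[2]-z).round(4),
     'turn',None if yaw is None else np.degrees(w-yaw).round(1),'| F',s['wrist_force'].round(1),'w',round(s['gripper_width'],4),'grip',round(s['grip_force'],1),'t',s['time_s'])
E
python3 - <<'E'
from h import *
np.set_printoptions(precision=4,suppress=True)
c0=np.array([.5533,.1615])
for n in('top','scene'):
    P=cloud(n,np.load(f'pics/{n}0.npy')).reshape(-1,3)
    L=np.c_[(P[:,:2]-c0)@CX,(P[:,:2]-c0)@CY,P[:,2]]
    R=L[(abs(L[:,2]-.099)<.003)]
    f=R[(abs(R[:,0]+.0875)<.012)&(abs(R[:,1])<.12)]
    for s in(1,-1):
        e=R[(abs(R[:,1]-s*.131)<.012)&(abs(R[:,0])<.075)]; print(n,'side',s,len(e),np.median(e[:,1]),e[:,1].min(),e[:,1].max())
    print(n,'front',len(f),np.median(f[:,0]),f[:,0].min(),f[:,0].max())
    A=f[:,:2];print('slope',np.polyfit(A[:,1],A[:,0],1))
    D=L[(abs(L[:,2]-.048)<.003)&(abs(L[:,0])<.02)&(abs(L[:,1])<.12)&(abs(abs(L[:,1])-.043)>.01)]; print('midx',len(D),np.median(D[:,0]),D[:,2].max())
    for s in(1,-1):
        D=L[(abs(L[:,2]-.048)<.003)&(abs(L[:,1]-.0435*s)<.012)&(abs(L[:,0])<.07)&(abs(L[:,0])>.015)]; print('divy',len(D),np.median(D[:,1]))
goto(.4195,-.3476,.25,YW)
E
```

```text
top side 1 62 0.13030477948322347 0.1280774355380552 0.13221561060013232
top side -1 65 -0.13128912308272697 -0.13383508747934816 -0.1285785842203339
top front 108 -0.0869471648887646 -0.08935898462712694 -0.08439221895074546
slope [-0.0008 -0.087 ]
midx 88 0.00107473615526063 0.050982232304764244
divy 39 0.04336357401442633
divy 38 -0.043910917323759895
scene side 1 149 0.13129012462993978 0.12634578340250482 0.13560079733313832
scene side -1 164 -0.1305418805007114 -0.133462300567141 -0.12700814432554927
scene front 155 -0.0877883731663132 -0.08979626375188855 -0.08545965859047504
slope [ 0.0009 -0.0877]
midx 113 -0.00014335662404422588 0.05098709377731194
divy 107 0.04424676959186751
divy 91 -0.04247105080936185
shift tool 0.2907 -0.1139 0.0518 turn -68.7 | F [0.5 0.9 0.2] w 0.0918 grip 0.0 t 0.1
```

Call:
send_rows --motion '[[[0.03, -0.012, 0.005], -7, 1], [[0.06, -0.024, 0.01], -14, 1], [[0.09, -0.036, 0.015], -21, 1], [[0.12, -0.048, 0.02], -28, 1], [[0.15, -0.06, 0.025], -35, 1], [[0.18, -0.072, 0.03], -42, 1], [[0.21, -0.084, 0.035], -49, 1], [[0.24, -0.096, 0.04], -56, 1], [[0.27, -0.106, 0.045], -63, 1], [[0.291, -0.114, 0.052], -68.7, 1]]' --grip_force 25

```text
time_s: 0.93
position: [0.4215, -0.346, 0.2504]
tool_rot: [3.141, -0.0, 1.522]
wrist_force: [0.1, 1.4, -0.5]
gripper_width: 0.0917
grip_force: 0.0
```

Run:
```python
from h import *
goto(.4195,-.3476,.157,YW); s=sense(); print(s['position'],s['tool_rot'])
```

```text
shift tool -0.0017 -0.0019 0.0934 turn 0.4 | F [ 0.1  1.4 -0.5] w 0.0917 grip 0.0 t 0.9333
[ 0.42147174 -0.34595569  0.25044103] [ 3.14106585e+00 -3.72075051e-04  1.52205344e+00]
```

Jar C has not been disturbed so far, so I'll descend and grip it.

Call:
send_rows --motion '[[[-0.001, -0.001, 0.03], 0, 1], [[-0.002, -0.002, 0.06], 0, 1], [[-0.002, -0.002, 0.085], 0, 1], [[-0.002, -0.002, 0.093], 0, 1], [[-0.002, -0.002, 0.093], 0, 1], [[-0.002, -0.002, 0.093], 0, 0.25], [[-0.002, -0.002, 0.093], 0, 0.25], [[-0.002, -0.002, 0.093], 0, 0.25], [[-0.002, -0.002, 0.093], 0, 0.25], [[-0.002, -0.002, 0.093], 0, 0.25]]' --grip_force 25

```text
time_s: 1.77
position: [0.418, -0.3502, 0.1588]
tool_rot: [3.14, 0.002, 1.515]
wrist_force: [-0.6, -0.9, -0.4]
gripper_width: 0.0605
grip_force: 0.0
```

Call:
send_rows --motion '[[[0, 0, 0], 0, 0.25], [[0, 0, 0], 0, 0.25], [[0, 0, -0.02], 0, 0.25], [[0, 0, -0.05], 0, 0.25], [[0, 0, -0.08], 0, 0.25], [[0, 0, -0.11], 0, 0.25], [[0, 0, -0.14], 0, 0.25], [[0, 0, -0.16], 0, 0.25], [[0, 0, -0.16], 0, 0.25], [[0, 0, -0.16], 0, 0.25]]'

```text
time_s: 2.6
position: [0.4179, -0.3501, 0.3186]
tool_rot: [3.14, 0.002, 1.515]
wrist_force: [0.4, 0.2, -1.2]
gripper_width: 0.0233
grip_force: 0.0
```

Run:
```python
from h import *
goto(*(np.array([.5533,.1615])+.0435*CX),.317,YW)
```

```text
shift tool 0.5618 0.1066 0.0016 turn -0.0 | F [ 0.4  0.2 -1.2] w 0.0233 grip 0.0 t 2.6
```

The fingers were still closing when I lifted. I'll look where the jar stands now and try again.

```bash
cat >> h.py <<'E'
def locate(name,seeds,cams=('top','scene')):
    for n in cams:
        im,d=save(n,name+n)
        for k,v in knobs(seeds,cloud(n,d),.04).items(): print(n,k,v[0],np.round(v[1],4),round(v[2],1),'z',v[3],v[4])
SEED={'A':(.585,-.1278),'B':(.456,-.172),'C':(.4195,-.3477)}
E
python3 - <<'E'
from h import *
locate('l1',{k:SEED[k] for k in 'ABC'})
goto(.4195,-.3476,.157,YW)
E
```

```text
top A [ 0.5853 -0.128 ] [ 0.5852 -0.1278] 16.4 z 0.0947 103
top B [ 0.4566 -0.1718] [ 0.4567 -0.1719] 16.4 z 0.0931 108
top C [ 0.4212 -0.347 ] [ 0.4205 -0.3472] 16.6 z 0.0867 95
scene A [ 0.5842 -0.1284] [ 0.5835 -0.1287] 17.4 z 0.0962 177
scene B [ 0.4559 -0.172 ] [ 0.4542 -0.1719] 17.4 z 0.0952 137
scene C [ 0.4193 -0.3483] [ 0.419  -0.3479] 18.0 z 0.0886 133
shift tool 0.0017 0.0022 0.1589 turn -0.0 | F [-0.8 -0.8  0.2] w 0.023 grip 0.0 t 2.7
```

Call:
send_rows --motion '[[[0.002, 0.002, 0], 0, 0.7], [[0.002, 0.002, 0.02], 0, 0.7], [[0.002, 0.002, 0.04], 0, 0.7], [[0.002, 0.002, 0.05], 0, 0.7], [[0.002, 0.002, 0.05], 0, 0.7], [[0.002, 0.002, 0.05], 0, 0.7], [[0.002, 0.002, 0.08], 0, 0.7], [[0.002, 0.002, 0.12], 0, 0.7], [[0.002, 0.002, 0.15], 0, 0.7], [[0.002, 0.002, 0.16], 0, 0.7]]'

```text
time_s: 3.53
position: [0.4185, -0.3462, 0.1541]
tool_rot: [-3.138, -0.005, 1.515]
wrist_force: [-0.4, 0.6, -0.5]
gripper_width: 0.0643
grip_force: 0.0
```

Call:
send_rows --motion '[[[0, 0, 0], 0, 0.25], [[0, 0, 0], 0, 0.25], [[0, 0, 0], 0, 0.25], [[0, 0, 0], 0, 0.25], [[0, 0, 0], 0, 0.25], [[0, 0, 0], 0, 0.25], [[0, 0, 0], 0, 0.25], [[0, 0, 0], 0, 0.25], [[0, 0, 0], 0, 0.25], [[0, 0, 0], 0, 0.25]]'

```text
time_s: 4.37
position: [0.4209, -0.349, 0.1598]
tool_rot: [3.138, 0.003, 1.515]
wrist_force: [1.1, 0.4, 6.2]
gripper_width: 0.0338
grip_force: 25.0
```

Call:
send_rows --motion '[[[0, 0, -0.02], 0, 0.25], [[0, 0, -0.05], 0, 0.25], [[0, 0, -0.08], 0, 0.25], [[0, 0, -0.11], 0, 0.25], [[0, 0, -0.14], 0, 0.25], [[0, 0, -0.16], 0, 0.25], [[0, 0, -0.16], 0, 0.25], [[0, 0, -0.16], 0, 0.25]]'

```text
time_s: 5.03
position: [0.4197, -0.3478, 0.3176]
tool_rot: [3.141, 0.001, 1.515]
wrist_force: [0.2, 0.2, -3.6]
gripper_width: 0.0334
grip_force: 25.0
```

Run:
```python
from h import *
goto(*(np.array([.5533,.1615])+.0435*CX),.317,YW)
```

```text
shift tool 0.5595 0.1049 0.0006 turn -0.0 | F [ 0.2  0.2 -3.6] w 0.0334 grip 25.0 t 5.0333
```

Call:
send_rows --motion '[[[0.02, 0.004, 0], 0, 0.25], [[0.055, 0.01, 0], 0, 0.25], [[0.09, 0.017, 0], 0, 0.25], [[0.125, 0.023, 0], 0, 0.25], [[0.16, 0.03, 0], 0, 0.25], [[0.195, 0.037, 0], 0, 0.25], [[0.23, 0.043, 0], 0, 0.25], [[0.265, 0.05, 0], 0, 0.25], [[0.3, 0.056, 0], 0, 0.25], [[0.335, 0.063, 0], 0, 0.25]]'

```text
time_s: 5.87
position: [0.5001, -0.0148, 0.3143]
tool_rot: [-3.136, -0.001, 1.515]
wrist_force: [0.2, 0.1, -2.9]
gripper_width: 0.0334
grip_force: 25.0
```

Call:
send_rows --motion '[[[0.035, 0.007, 0], 0, 0.25], [[0.07, 0.013, 0], 0, 0.25], [[0.105, 0.02, 0], 0, 0.25], [[0.14, 0.026, 0], 0, 0.25], [[0.17, 0.032, 0], 0, 0.25], [[0.195, 0.037, 0], 0, 0.25], [[0.215, 0.04, 0], 0, 0.25], [[0.2245, 0.042, 0], 0, 0.25], [[0.2245, 0.042, 0], 0, 0.25], [[0.2245, 0.042, 0], 0, 0.25]]'

```text
time_s: 6.7
position: [0.5552, 0.2043, 0.3157]
tool_rot: [-3.138, 0.002, 1.515]
wrist_force: [0.5, -0.8, -2.5]
gripper_width: 0.0336
grip_force: 25.0
```

Run:
```python
from h import *
goto(*(np.array([.5533,.1615])+.0435*CX),.163,YW)
im,d=save('scene','s2'); cv2.imwrite('pics/c2.png',cv2.resize(im[130:350,330:560,::-1],None,fx=2.5,fy=2.5))
```

```text
shift tool 0.0006 0.0005 0.1527 turn 0.0 | F [ 0.5 -0.8 -2.5] w 0.0336 grip 25.0 t 6.7
```

View pics/c2.png

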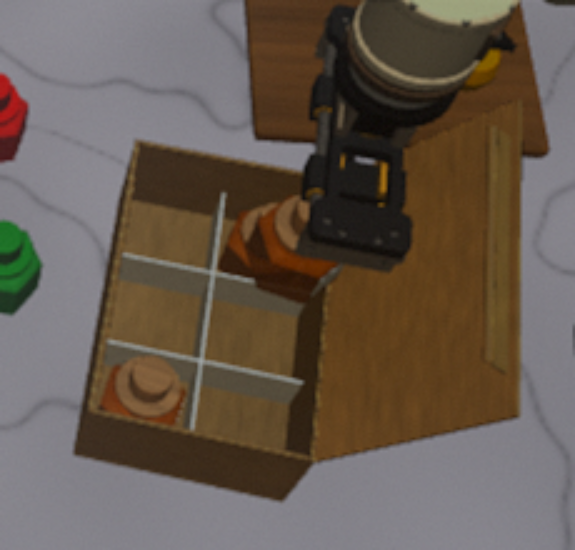

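The crop shows jar C held upright above the middle +x compartment, near crop pixel (295,235). Lowering it.

Call:
send_rows --motion '[[[0, 0, 0.03], 0, 0.25], [[0, 0, 0.06], 0, 0.25], [[0, 0, 0.09], 0, 0.25], [[0, 0, 0.115], 0, 0.25], [[0, 0, 0.13], 0, 0.25], [[0, 0, 0.14], 0, 0.25], [[0, 0, 0.146], 0, 0.25], [[0, 0, 0.15], 0, 0.25], [[0, 0, 0.152], 0, 0.25], [[0, 0, 0.152], 0, 0.25]]'

```text
time_s: 7.58
position: [0.5564, 0.2048, 0.1664]
tool_rot: [3.14, -0.0, 1.515]
wrist_force: [0.4, 0.3, -4.0]
gripper_width: 0.033
grip_force: 25.0
```

Run:
```python
from h import *
goto(*(np.array([.5533,.1615])+.0435*CX),.163,YW)
```

```text
shift tool 0.0001 -0.0007 0.0034 turn -0.0 | F [ 0.4  0.3 -4. ] w 0.033 grip 25.0 t 7.5833
```

Call:
send_rows --motion '[[[0, 0, 0.002], 0, 0.25], [[0, 0, 0.003], 0, 0.25], [[0, 0, 0.004], 0, 0.25], [[0, 0, 0.004], 0, 0.25], [[0, 0, 0.004], 0, 0.5], [[0, 0, 0.004], 0, 0.5], [[0, 0, 0.004], 0, 0.5], [[0, 0, 0.004], 0, 0.5]]'

```text
time_s: 8.25
position: [0.5559, 0.205, 0.1618]
tool_rot: [3.141, -0.0, 1.515]
wrist_force: [-0.5, 0.4, -0.5]
gripper_width: 0.0464
grip_force: 0.0
```

Call:
send_rows --motion '[[[0, 0, -0.02], 0, 0.5], [[0, 0, -0.05], 0, 0.5], [[0, 0, -0.09], 0, 0.5], [[-0.03, 0, -0.1], 0, 0.6], [[-0.07, 0, -0.1], 0, 0.7], [[-0.11, 0, -0.1], 0, 0.7], [[-0.15, 0, -0.1], 0, 0.7], [[-0.19, 0, -0.1], 0, 0.7], [[-0.23, 0, -0.1], 0, 0.7], [[-0.23, 0, -0.1], 0, 0.7]]'

```text
time_s: 9.08
position: [0.5428, -0.0307, 0.2619]
tool_rot: [3.141, 0.003, 1.509]
wrist_force: [-0.3, -0.3, 0.3]
gripper_width: 0.0643
grip_force: 0.0
```

Run:
```python
from h import *
C0=np.array([.5533,.1615])
s=dict(SEED); s['C']=C0+.0435*CX
locate('l3',s)
goto(.4560,-.172,.25,YW)
```

```text
top A [ 0.5854 -0.1281] [ 0.5854 -0.1278] 16.4 z 0.0943 97
top B [ 0.4566 -0.1727] [ 0.4565 -0.1721] 16.3 z 0.0934 99
top C [0.5551 0.2063] [0.5553 0.2057] 16.6 z 0.0912 92
scene A [ 0.5841 -0.1286] [ 0.583  -0.1291] 17.4 z 0.096 176
scene B [ 0.4565 -0.1725] [ 0.4563 -0.172 ] 17.3 z 0.0952 146
scene C [0.5545 0.2044] [0.5539 0.2042] 17.8 z 0.0926 177
shift tool -0.151 -0.0782 0.0117 turn -0.2 | F [-0.2  0.3 -0.8] w 0.0643 grip 0.0 t 9.1833
```

Call:
send_rows --motion '[[[-0.03, -0.015, 0], 0, 0.7], [[-0.06, -0.03, 0], 0, 0.7], [[-0.09, -0.045, 0], 0, 0.7], [[-0.12, -0.06, 0], 0, 0.7], [[-0.145, -0.075, 0], 0, 0.7], [[-0.151, -0.078, 0.01], 0, 0.7], [[-0.151, -0.078, 0.04], 0, 0.7], [[-0.151, -0.078, 0.07], 0, 0.7], [[-0.151, -0.078, 0.09], 0, 0.7], [[-0.151, -0.078, 0.098], 0, 0.7]]'

```text
time_s: 10.02
position: [0.4554, -0.1682, 0.1598]
tool_rot: [-3.136, -0.004, 1.516]
wrist_force: [-0.5, -0.2, -0.5]
gripper_width: 0.0644
grip_force: 0.0
```

Call:
send_rows --motion '[[[0, 0, 0], 0, 0.25], [[0, 0, 0], 0, 0.25], [[0, 0, 0], 0, 0.25], [[0, 0, 0], 0, 0.25], [[0, 0, 0], 0, 0.25], [[0, 0, 0], 0, 0.25], [[0, 0, 0], 0, 0.25], [[0, 0, 0], 0, 0.25], [[0, 0, 0], 0, 0.25], [[0, 0, 0], 0, 0.25]]'

```text
time_s: 10.85
position: [0.4578, -0.1716, 0.1651]
tool_rot: [3.139, 0.001, 1.515]
wrist_force: [3.0, 1.9, 6.3]
gripper_width: 0.0334
grip_force: 25.0
```

Call:
send_rows --motion '[[[0, 0, -0.02], 0, 0.25], [[0, 0, -0.05], 0, 0.25], [[0, 0, -0.08], 0, 0.25], [[0, 0, -0.11], 0, 0.25], [[0, 0, -0.14], 0, 0.25], [[0, 0, -0.155], 0, 0.25], [[0, 0, -0.155], 0, 0.25], [[0, 0, -0.155], 0, 0.25]]'

```text
time_s: 11.52
position: [0.4564, -0.171, 0.318]
tool_rot: [-3.141, -0.0, 1.515]
wrist_force: [-0.2, 0.6, -4.4]
gripper_width: 0.0331
grip_force: 25.0
```

Run:
```python
from h import *
goto(*(np.array([.5533,.1615])-.0435*CX),.318,YW)
```

```text
shift tool 0.2939 0.0781 0.0 turn -0.0 | F [-0.2  0.6 -4.4] w 0.0331 grip 25.0 t 11.5167
```

Call:
send_rows --motion '[[[0.02, 0.005, 0], 0, 0.25], [[0.055, 0.015, 0], 0, 0.25], [[0.09, 0.024, 0], 0, 0.25], [[0.125, 0.033, 0], 0, 0.25], [[0.16, 0.043, 0], 0, 0.25], [[0.195, 0.052, 0], 0, 0.25], [[0.23, 0.061, 0], 0, 0.25], [[0.26, 0.069, 0], 0, 0.25], [[0.285, 0.076, 0], 0, 0.25], [[0.294, 0.078, 0], 0, 0.25]]'

```text
time_s: 12.35
position: [0.5501, 0.1213, 0.3151]
tool_rot: [-3.136, -0.001, 1.518]
wrist_force: [-1.0, -1.0, -3.9]
gripper_width: 0.0329
grip_force: 25.0
```

Call:
send_rows --motion '[[[0, 0, 0], 0, 0.25], [[0, 0, 0.03], 0, 0.25], [[0, 0, 0.06], 0, 0.25], [[0, 0, 0.09], 0, 0.25], [[0, 0, 0.115], 0, 0.25], [[0, 0, 0.13], 0, 0.25], [[0, 0, 0.14], 0, 0.25], [[0, 0, 0.145], 0, 0.25], [[0, 0, 0.147], 0, 0.25], [[0, 0, 0.147], 0, 0.25]]'

```text
time_s: 13.18
position: [0.5512, 0.1176, 0.1719]
tool_rot: [3.141, 0.0, 1.514]
wrist_force: [-0.7, 0.4, -3.6]
gripper_width: 0.0332
grip_force: 25.0
```

Run:
```python
from h import *
goto(*(np.array([.5533,.1615])-.0435*CX),.167,YW)
```

```text
shift tool 0.0005 -0.0003 0.0049 turn -0.0 | F [-0.7  0.4 -3.6] w 0.0332 grip 25.0 t 13.1833
```

Call:
send_rows --motion '[[[0, 0, 0.002], 0, 0.25], [[0, 0, 0.004], 0, 0.25], [[0, 0, 0.006], 0, 0.25], [[0, 0, 0.006], 0, 0.25], [[0, 0, 0.006], 0, 0.5], [[0, 0, 0.006], 0, 0.5], [[0, 0, 0.006], 0, 0.5], [[0, 0, 0.006], 0, 0.5]]'

```text
time_s: 13.85
position: [0.5511, 0.1182, 0.1658]
tool_rot: [3.141, -0.0, 1.515]
wrist_force: [-0.3, -0.1, 0.0]
gripper_width: 0.0459
grip_force: 0.0
```

Call:
send_rows --motion '[[[0, 0, -0.02], 0, 0.5], [[0, 0, -0.05], 0, 0.5], [[0, 0, -0.09], 0, 0.5], [[-0.02, 0, -0.1], 0, 0.6], [[-0.05, 0, -0.1], 0, 0.7], [[-0.08, 0, -0.1], 0, 0.7], [[-0.11, 0, -0.1], 0, 0.7], [[-0.13, 0, -0.1], 0, 0.7], [[-0.14, 0, -0.1], 0, 0.7], [[-0.14, 0, -0.1], 0, 0.7]]'

```text
time_s: 14.68
position: [0.5432, -0.0233, 0.2657]
tool_rot: [3.141, 0.0, 1.512]
wrist_force: [-1.0, 0.3, 0.1]
gripper_width: 0.0644
grip_force: 0.0
```

Run:
```python
from h import *
C0=np.array([.5533,.1615])
s=dict(SEED); s['C']=C0+.0435*CX;s['B']=C0-.0435*CX
locate('l4',s)
goto(.5848,-.128,.165,YW)
```

```text
top A [ 0.5848 -0.1274] [ 0.585  -0.1278] 16.4 z 0.0945 99
top B [0.5508 0.1263] [0.5516 0.1247] 11.4 z 0.0956 26
top C [0.5548 0.2052] [0.5547 0.2055] 16.7 z 0.0915 95
scene A [ 0.584  -0.1282] [ 0.5838 -0.1286] 17.2 z 0.0966 168
scene B [0.5496 0.1157] [0.5491 0.1159] 17.1 z 0.097 174
scene C [0.5548 0.2043] [0.554  0.2052] 17.9 z 0.0923 187
shift tool -0.1044 0.0475 0.1006 turn -0.0 | F [-0.   0.2 -0.2] w 0.0641 grip 0.0 t 14.7833
```

Call:
send_rows --motion '[[[-0.02, 0.01, 0], 0, 0.7], [[-0.05, 0.022, 0], 0, 0.7], [[-0.08, 0.036, 0], 0, 0.7], [[-0.1, 0.045, 0], 0, 0.7], [[-0.104, 0.0475, 0], 0, 0.7], [[-0.104, 0.0475, 0.03], 0, 0.7], [[-0.104, 0.0475, 0.06], 0, 0.7], [[-0.104, 0.0475, 0.085], 0, 0.7], [[-0.104, 0.0475, 0.097], 0, 0.7], [[-0.104, 0.0475, 0.1], 0, 0.7]]'

```text
time_s: 15.62
position: [0.5833, -0.1259, 0.1627]
tool_rot: [-3.136, -0.002, 1.517]
wrist_force: [0.0, 0.1, -0.2]
gripper_width: 0.0648
grip_force: 0.0
```

Call:
send_rows --motion '[[[0, 0, 0], 0, 0.25], [[0, 0, 0], 0, 0.25], [[0, 0, 0], 0, 0.25], [[0, 0, 0], 0, 0.25], [[0, 0, 0], 0, 0.25], [[0, 0, 0], 0, 0.25], [[0, 0, 0], 0, 0.25], [[0, 0, 0], 0, 0.25], [[0, 0, 0], 0, 0.25], [[0, 0, 0], 0, 0.25]]'

```text
time_s: 16.45
position: [0.5858, -0.1286, 0.1671]
tool_rot: [3.139, 0.001, 1.515]
wrist_force: [2.1, 1.1, 5.9]
gripper_width: 0.0332
grip_force: 25.0
```

Call:
send_rows --motion '[[[0, 0, -0.02], 0, 0.25], [[0, 0, -0.05], 0, 0.25], [[0, 0, -0.08], 0, 0.25], [[0, 0, -0.11], 0, 0.25], [[0, 0, -0.14], 0, 0.25], [[0, 0, -0.155], 0, 0.25], [[0, 0, -0.155], 0, 0.25], [[0, 0, -0.155], 0, 0.25]]'

```text
time_s: 17.12
position: [0.5844, -0.1282, 0.3198]
tool_rot: [-3.14, -0.0, 1.515]
wrist_force: [-0.6, 1.1, -4.0]
gripper_width: 0.0333
grip_force: 25.0
```

Run:
```python
from h import *
goto(*(np.array([.5533,.1615])-.0435*CX+.087*CY),.32,YW-np.pi/4)
```

```text
shift tool 0.2439 -0.1343 -0.0002 turn 45.0 | F [-0.6  1.1 -4. ] w 0.0333 grip 25.0 t 17.1167
```

Call:
send_rows --motion '[[[0.015, -0.008, 0], 6, 0.25], [[0.045, -0.025, 0], 12, 0.25], [[0.08, -0.044, 0], 18, 0.25], [[0.11, -0.06, 0], 24, 0.25], [[0.14, -0.077, 0], 30, 0.25], [[0.17, -0.094, 0], 36, 0.25], [[0.2, -0.11, 0], 41, 0.25], [[0.225, -0.124, 0], 45, 0.25], [[0.24, -0.132, 0], 45, 0.25], [[0.244, -0.134, 0], 45, 0.25]]'

```text
time_s: 17.95
position: [0.462, 0.1251, 0.3175]
tool_rot: [-3.137, 0.004, 0.732]
wrist_force: [0.6, -0.6, -3.8]
gripper_width: 0.0331
grip_force: 25.0
```

Call:
send_rows --motion '[[[0, 0, 0], 0, 0.25], [[0, 0, 0.03], 0, 0.25], [[0, 0, 0.06], 0, 0.25], [[0, 0, 0.09], 0, 0.25], [[0, 0, 0.1], 0, 0.25], [[0, 0, 0.1], 0, 0.25]]'

```text
time_s: 18.45
position: [0.4629, 0.1219, 0.217]
tool_rot: [-3.137, 0.006, 0.728]
wrist_force: [0.2, -0.4, -2.5]
gripper_width: 0.0332
grip_force: 25.0
```

Run:
```python
from h import *
goto(*(np.array([.5533,.1615])-.0435*CX+.087*CY),.168,YW-np.pi/4)
```

```text
shift tool 0.0015 -0.0001 0.049 turn -0.1 | F [ 0.2 -0.4 -2.5] w 0.0332 grip 25.0 t 18.45
```

Call:
send_rows --motion '[[[0, 0, 0.02], 0, 0.25], [[0, 0, 0.035], 0, 0.25], [[0, 0, 0.044], 0, 0.25], [[0, 0, 0.048], 0, 0.25], [[0, 0, 0.05], 0, 0.25], [[0, 0, 0.051], 0, 0.25], [[0, 0, 0.051], 0, 0.25], [[0, 0, 0.051], 0, 0.25]]'

```text
time_s: 19.12
position: [0.4655, 0.1229, 0.1711]
tool_rot: [3.14, -0.001, 0.73]
wrist_force: [-1.2, -0.7, 2.5]
gripper_width: 0.0334
grip_force: 25.0
```

Run:
```python
from h import *
goto(*(np.array([.5533,.1615])-.0435*CX+.087*CY),.169,YW-np.pi/4)
```

```text
shift tool -0.001 -0.001 0.0021 turn 0.0 | F [-1.2 -0.7  2.5] w 0.0334 grip 25.0 t 19.1167
```

Call:
send_rows --motion '[[[0, 0, 0], 0, 0.25], [[0, 0, 0], 0, 0.48], [[0, 0, 0], 0, 0.48], [[0, 0, 0], 0, 0.48], [[0, 0, 0], 0, 0.48], [[0, 0, -0.02], 0, 0.48], [[0, 0, -0.05], 0, 0.48], [[0, 0, -0.08], 0, 0], [[0, 0, -0.1], 0, 0], [[0, 0, -0.1], 0, 0]]'

```text
time_s: 19.95
position: [0.467, 0.123, 0.2747]
tool_rot: [3.136, -0.007, 0.73]
wrist_force: [-0.0, 0.6, 0.5]
gripper_width: 0.0261
grip_force: 0.0
```

Call:
send_rows --motion '[[[-0.03, -0.03, 0], -7, 0], [[-0.06, -0.06, 0], -14, 0], [[-0.09, -0.09, 0], -21, 0], [[-0.12, -0.12, 0], -28, 0], [[-0.14, -0.14, 0], -35, 0], [[-0.14, -0.14, 0], -41, 0], [[-0.14, -0.14, 0], -45, 0], [[-0.14, -0.14, 0], -45, 0]]'

```text
time_s: 20.62
position: [0.2663, 0.1341, 0.2689]
tool_rot: [3.141, -0.0, 1.517]
wrist_force: [-0.2, -0.6, -0.3]
gripper_width: 0.0
grip_force: 0.0
```

```bash
cat >> h.py <<'E'
C0=np.array([.5533,.1615])
SL={'A':C0-.0435*CX+.087*CY,'B':C0-.0435*CX,'C':C0+.0435*CX,'P':np.array([.6405,.1135]),'Q':np.array([.47,.2095])}
E
python3 - <<'E'
from h import *
locate('l5',SL); print(SL)
im=cv2.imread('pics/l5scene.png'); cv2.imwrite('pics/c5.png',cv2.resize(im[160:340,350:560],None,fx=2.8,fy=2.8))
goto(*SL['A'],.2,YW)
E
```

```text
top A [0.4634 0.1216] [0.4634 0.1224] 16.5 z 0.0991 96
top B [0.5497 0.1165] [0.5503 0.1165] 16.3 z 0.0957 92
top C [0.5557 0.2057] [0.5544 0.2052] 17.1 z 0.0914 88
top P [0.6413 0.1138] [0.6522 0.1122] 28.1 z 0.1004 96
top Q [0.4714 0.2097] [0.4708 0.2099] 16.8 z 0.0914 98
scene A [0.4625 0.1221] [0.4624 0.1226] 17.7 z 0.1004 160
scene B [0.5499 0.1157] [0.5493 0.1158] 16.9 z 0.097 171
scene C [0.5549 0.2044] [0.554  0.2044] 17.2 z 0.0925 186
scene P [0.6413 0.1122] [0.6513 0.1125] 29.1 z 0.1016 206
scene Q [0.4706 0.2095] [0.4707 0.2087] 17.6 z 0.0925 162
{'A': array([0.46400742, 0.1229243 ]), 'B': array([0.55087176, 0.11806783]), 'C': array([0.55572824, 0.20493217]), 'P': array([0.6405, 0.1135]), 'Q': array([0.47  , 0.2095])}
shift tool 0.0004 0.1975 0.0691 turn -0.1 | F [-0.1 -0.1  0.2] w 0.0005 grip 0.0 t 20.7167
```

View pics/c5.png

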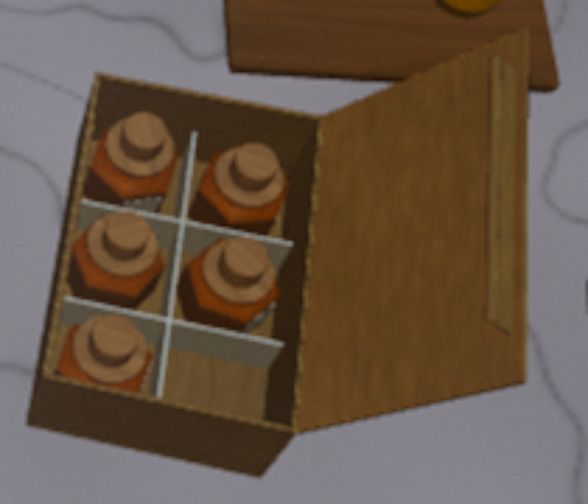

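Five amber jars are standing one per compartment, and the free one is at crop (215,385). The stoppers of A, B and P are proud. Pressing A first.

Call:
send_rows --motion '[[[0, 0.035, 0], 0, 0], [[0, 0.07, 0], 0, 0], [[0, 0.11, 0], 0, 0], [[0, 0.15, 0], 0, 0], [[0, 0.18, 0.02], 0, 0], [[0, 0.197, 0.05], 0, 0], [[0, 0.197, 0.07], 0, 0], [[0, 0.197, 0.076], 0, 0], [[0, 0.197, 0.08], 0, 0], [[0, 0.197, 0.082], 0, 0]]'

```text
time_s: 21.55
position: [0.4633, 0.123, 0.188]
tool_rot: [-3.14, 0.0, 1.514]
wrist_force: [-3.9, -1.0, 8.6]
gripper_width: 0.0009
grip_force: 3.9
```

Call:
send_rows --motion '[[[0, 0, 0.002], 0, 0], [[0, 0, 0.004], 0, 0], [[0, 0, 0.006], 0, 0], [[0, 0, 0.006], 0, 0], [[0, 0, 0.006], 0, 0]]'

```text
time_s: 21.97
position: [0.4637, 0.1231, 0.1834]
tool_rot: [3.141, 0.0, 1.514]
wrist_force: [-2.5, -0.2, 4.7]
gripper_width: 0.0004
grip_force: 2.5
```

Call:
send_rows --motion '[[[0, 0, 0.003], 0, 0], [[0, 0, 0.005], 0, 0], [[0, 0, 0.007], 0, 0], [[0, 0, 0.008], 0, 0], [[0, 0, 0.008], 0, 0], [[0, 0, 0.008], 0, 0]]'

```text
time_s: 22.47
position: [0.4655, 0.1233, 0.1813]
tool_rot: [3.138, 0.0, 1.515]
wrist_force: [-17.3, -0.9, 43.2]
gripper_width: 0.0006
grip_force: 21.7
```

A is home, with contact stiff at TCP z = 0.181. That press was harder than needed, so I'll go gentler on the next ones. Backing off and moving over B.

Call:
send_rows --motion '[[[0, 0, -0.015], 0, 0], [[0, 0, -0.03], 0, 0], [[0, 0, -0.03], 0, 0]]'

```text
time_s: 22.72
position: [0.4657, 0.1232, 0.208]
tool_rot: [3.134, -0.001, 1.514]
wrist_force: [0.5, 0.2, 0.7]
gripper_width: 0.0002
grip_force: 0.0
```

Run:
```python
from h import *
goto(.5500,.1165,.178,YW);s=sense();print(s['position'])
```

```text
shift tool -0.0019 0.0845 0.03 turn -0.0 | F [0.5 0.2 0.7] w 0.0002 grip 0.0 t 22.7167
[0.46574274 0.12319074 0.20797621]
```

Call:
send_rows --motion '[[[-0.001, 0.03, 0], 0, 0], [[-0.002, 0.06, 0], 0, 0], [[-0.002, 0.08, 0], 0, 0], [[-0.002, 0.086, 0], 0, 0], [[-0.002, 0.086, 0.01], 0, 0], [[-0.002, 0.086, 0.016], 0, 0], [[-0.002, 0.086, 0.02], 0, 0], [[-0.002, 0.086, 0.024], 0, 0], [[-0.002, 0.086, 0.026], 0, 0], [[-0.002, 0.086, 0.026], 0, 0]]'

```text
time_s: 23.55
position: [0.5486, 0.1165, 0.1804]
tool_rot: [-3.141, 0.0, 1.516]
wrist_force: [-9.8, -1.2, 21.1]
gripper_width: 0.0002
grip_force: 10.5
```

Run:
```python
from h import *
goto(.5500,.1165,.178,YW);s=sense();print(s['position'])
```

```text
shift tool 0.0001 0.0013 0.0024 turn 0.0 | F [-9.8 -1.2 21.1] w 0.0002 grip 10.5 t 23.55
[0.54864819 0.11645319 0.1804237 ]
```

Call:
send_rows --motion '[[[0, 0, -0.015], 0, 0], [[0, 0, -0.03], 0, 0], [[0.001, 0.03, -0.03], 0, 0], [[0.002, 0.06, -0.03], 0, 0], [[0.002, 0.085, -0.03], 0, 0], [[0.002, 0.091, -0.03], 0, 0], [[0.002, 0.091, -0.025], 0, 0], [[0.002, 0.091, -0.015], 0, 0], [[0.002, 0.091, -0.008], 0, 0], [[0.002, 0.091, -0.004], 0, 0]]'

```text
time_s: 24.38
position: [0.6392, 0.1134, 0.1812]
tool_rot: [-3.141, 0.0, 1.515]
wrist_force: [-2.4, 0.3, 8.0]
gripper_width: 0.0004
grip_force: 3.9
```

Call:
send_rows --motion '[[[0, 0, 0.002], 0, 0], [[0, 0, 0.004], 0, 0], [[0, 0, 0.004], 0, 0], [[0, 0, 0.004], 0, 0]]'

```text
time_s: 24.72
position: [0.6395, 0.1135, 0.1804]
tool_rot: [3.142, 0.0, 1.516]
wrist_force: [-6.2, 0.6, 18.3]
gripper_width: 0.0003
grip_force: 8.6
```

Run:
```python
from h import *
goto(.6413,.113,.178,YW);s=sense();print(s['position'])
```

```text
shift tool -0.0004 0.0018 0.0024 turn 0.0 | F [-6.2  0.6 18.3] w 0.0003 grip 8.6 t 24.7167
[0.63948346 0.11345451 0.18040769]
```

Call:
send_rows --motion '[[[0, 0, -0.03], 0, 0], [[0, 0, -0.07], 0, 0], [[0, 0, -0.11], 0, 0], [[0, 0, -0.15], 0, 0], [[0, 0, -0.19], 0, 0], [[0, 0, -0.22], 0, 0], [[0.03, -0.01, -0.23], 0, 0], [[0.06, -0.02, -0.23], 0, 0], [[0.09, -0.03, -0.23], 0, 0], [[0.12, -0.045, -0.23], 0, 0]]'

```text
time_s: 25.55
position: [0.6008, 0.2364, 0.4062]
tool_rot: [-3.14, 0.0, 1.514]
wrist_force: [1.1, 0.4, -0.4]
gripper_width: 0.0007
grip_force: 0.0
```

Call:
send_rows --motion '[[[0.03, -0.01, 0], 0, 0], [[0.06, -0.02, 0], 0, 0], [[0.09, -0.03, 0], 0, 0], [[0.12, -0.043, 0], 0, 0], [[0.14, -0.043, 0], 0, 0], [[0.14, -0.043, 0], 0, 0], [[0.14, -0.043, 0], 0, 0]]'

```text
time_s: 26.13
position: [0.5658, 0.3781, 0.406]
tool_rot: [-3.139, 0.002, 1.517]
wrist_force: [0.4, 0.3, 0.2]
gripper_width: 0.0001
grip_force: 0.0
```

Run:
```python
from h import *
locate('l6',SL)
s=sense();p=s['position'];print(p,s['tool_rot'],'u',(p[:2]-C0)@CX-.0895,'y',(p[:2]-C0)@CY)
for n in('top','scene'):
    Q=cloud(n,np.load(f'pics/l6{n}.npy')).reshape(-1,3)
    u=(Q[:,:2]-C0)@CX-.0895; y=(Q[:,:2]-C0)@CY
    m=(abs(y)<.12)&(abs(y)>.06)&(u>-.02)&(u<.12)&(Q[:,2]>.12)&(Q[:,2]<.3)
    print(n,np.percentile(np.arctan2(Q[m,2]-.1,u[m]),[10,50,90]),Q[m,2].max(),m.sum())
im=cv2.imread('pics/l6scene.png'); cv2.imwrite('pics/c6.png',cv2.resize(im[100:340,330:560],None,fx=2.4,fy=2.4))
```

```text
top A [0.4584 0.1154] [0.459  0.1159] 16.5 z 0.0911 91
top B [0.5507 0.1164] [0.5511 0.1162] 16.3 z 0.0911 87
top C [0.5547 0.2057] [0.5556 0.2049] 16.6 z 0.0915 100
top P [0.6404 0.1132] [0.64   0.1135] 16.5 z 0.091 97
top Q [0.4701 0.2085] [0.4707 0.2099] 16.6 z 0.0916 83
scene A [0.4584 0.1154] [0.4574 0.1151] 17.8 z 0.0925 163
scene B [0.5498 0.1157] [0.5489 0.1161] 16.7 z 0.0923 174
scene C [0.5545 0.204 ] [0.5536 0.2048] 17.3 z 0.0924 176
scene P [0.6409 0.1128] [0.6518 0.1122] 28.6 z 0.0921 195
scene Q [0.4706 0.2092] [0.4708 0.2092] 17.6 z 0.0926 170
[0.566779   0.37654813 0.40682293] [-3.14026825e+00  1.28548418e-03  1.51420650e+00] u 0.12596523395224718 y -0.001453675857333657
top [0.98825379 1.01667939 1.0654734 ] 0.259446994839475 2283
scene [1.01695345 1.03573857 1.0945052 ] 0.26073255537823803 3729
```

View pics/c6.png

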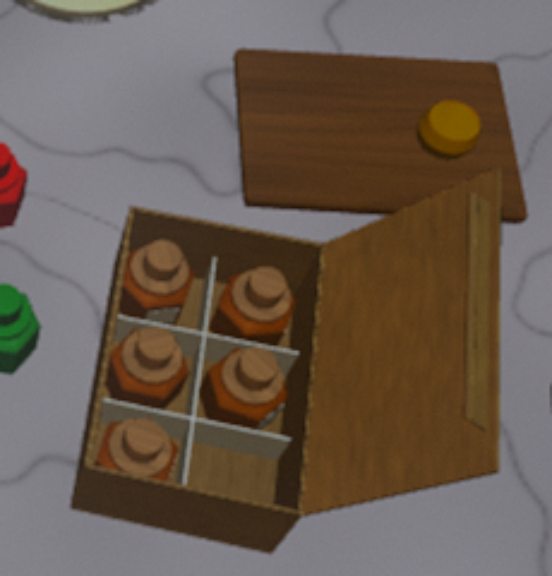

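All five knob tops now read the same height (0.091–0.0925 m), so every stopper is home. The picture shows the flap clear and still open at about 2.1 rad. I'll go down behind it and push.

Call:
send_rows --motion '[[[0.002, 0, 0.03], 0, 0], [[0.002, 0, 0.06], 0, 0], [[0.002, 0, 0.085], 0, 0], [[0.002, 0, 0.09], 0, 0], [[-0.01, 0, 0.09], 0, 0], [[-0.02, 0, 0.09], 0, 0], [[-0.035, 0, 0.09], 0, 0], [[-0.05, 0, 0.085], 0, 0], [[-0.06, 0, 0.08], 0, 0], [[-0.07, 0, 0.075], 0, 0]]'

```text
time_s: 27.07
position: [0.5637, 0.3061, 0.3352]
tool_rot: [3.139, -0.001, 1.514]
wrist_force: [0.2, -0.3, 1.0]
gripper_width: 0.0004
grip_force: 0.2
```

```bash
cat >> h.py <<'E'
def flap(nm):
    s=sense();p=s['position'];print(p,s['wrist_force'],'u',(p[:2]-C0)@CX-.0895,'y',(p[:2]-C0)@CY,'tip',p[2]-.088)
    for n in('top','scene'):
        im,d=save(n,nm+n); Q=cloud(n,d).reshape(-1,3)
        u=(Q[:,:2]-C0)@CX-.0895; y=(Q[:,:2]-C0)@CY
        m=(abs(y)<.12)&(abs(y)>.06)&(abs(u)<.2)&(Q[:,2]>.097)&(Q[:,2]<.3)&(np.hypot(u,Q[:,2]-.1)<.19)&(np.hypot(u,Q[:,2]-.1)>.12)
        print(n,'theta',np.percentile(np.arctan2(Q[m,2]-.1,-u[m]),[10,50,90]),m.sum())
E
python3 -c "
from h import *
flap('f1')"
```

```text
[0.56368952 0.30611635 0.33520885] [ 0.19181228 -0.26020837  1.01525606] u 0.05547081506524279 y -0.002300622773610417 tip 0.24720885064611606
top theta [1.69436723 1.81014624 1.8293058 ] 758
scene theta [1.67343274 1.79119232 1.80641015] 1238
```

Call:
send_rows --motion '[[[-0.013, 0, -0.003], 0, 0], [[-0.025, 0, -0.006], 0, 0], [[-0.035, 0, -0.01], 0, 0], [[-0.045, 0, -0.012], 0, 0], [[-0.058, 0, -0.012], 0, 0], [[-0.07, 0, -0.011], 0, 0], [[-0.082, 0, -0.008], 0, 0], [[-0.095, 0, -0.004], 0, 0], [[-0.105, 0, 0], 0, 0], [[-0.115, 0, 0.003], 0, 0]]'

```text
time_s: 28.0
position: [0.5565, 0.1916, 0.3287]
tool_rot: [-3.141, 0.0, 1.514]
wrist_force: [0.4, -0.0, 0.0]
gripper_width: 0.0003
grip_force: 0.2
```

```bash
python3 -c "
from h import *
flap('f2')"
```

```text
[0.55645448 0.19160777 0.32874393] [ 0.38083415 -0.04760252  0.01390008] u -0.05926308606049693 y -0.00146889764288334 tip 0.24074393255690238
top theta [0.97255784 1.08190693 1.12072802] 618
scene theta [0.11782393 1.06551155 1.10686347] 952
```

Call:
send_rows --motion '[[[-0.012, 0, 0.006], 0, 0], [[-0.027, 0, 0.015], 0, 0], [[-0.041, 0, 0.025], 0, 0], [[-0.054, 0, 0.039], 0, 0], [[-0.067, 0, 0.057], 0, 0], [[-0.075, 0, 0.075], 0, 0], [[-0.082, 0, 0.09], 0, 0], [[-0.086, 0, 0.1], 0, 0], [[-0.09, 0, 0.11], 0, 0], [[-0.09, 0, 0.11], 0, 0]]'

```text
time_s: 28.93
position: [0.5507, 0.1024, 0.2176]
tool_rot: [-3.138, 0.0, 1.515]
wrist_force: [-0.0, -0.2, 0.4]
gripper_width: 0.0006
grip_force: 0.2
```

```bash
python3 -c "
from h import *
flap('f3')"
```

```text
[0.55072452 0.10244053 0.21757574] [-0.0487328  -0.23526479  0.37672793] u -0.1486111509133624 y -0.0007253275590543604 tip 0.12957574069136732
top theta [0.02485743 0.1741369  0.19297999] 425
scene theta [0.16708657 0.19479856 0.21566701] 1029
```

Call:
send_rows --motion '[[[-0.002, 0, 0.005], 0, 0], [[-0.005, 0, 0.01], 0, 0], [[-0.007, 0, 0.015], 0, 0], [[-0.008, 0, 0.019], 0, 0], [[-0.009, 0, 0.022], 0, 0], [[-0.009, 0, 0.024], 0, 0], [[-0.009, 0, 0.025], 0, 0], [[-0.009, 0, 0.025], 0, 0]]'

```text
time_s: 29.7
position: [0.5509, 0.0938, 0.1941]
tool_rot: [-3.141, 0.001, 1.515]
wrist_force: [0.0, -0.2, -0.2]
gripper_width: 0.0004
grip_force: 0.0
```

```bash
python3 -c "
from h import *
flap('f4')"
```

```text
[0.55087821 0.09381705 0.19408893] [ 0.02058161 -0.15771224 -0.16730371] u -0.1572126053160818 y -0.0013601498478271023 tip 0.10608892595287164
top theta [0.0096336  0.03153212 0.80602263] 341
scene theta [0.02595022 0.0415974  0.61587158] 943
```

Call:
send_rows --motion '[[[0, 0, 0.002], 0, 0], [[0, 0, 0.003], 0, 0], [[0, 0, 0.004], 0, 0], [[0, 0, 0.005], 0, 0], [[0, 0, 0.006], 0, 0], [[0, 0, 0.006], 0, 0]]'

```text
time_s: 30.3
position: [0.5515, 0.0939, 0.1921]
tool_rot: [-3.141, 0.001, 1.515]
wrist_force: [-10.8, -0.5, 21.8]
gripper_width: 0.0004
grip_force: 10.8
```

Contact is hard at tip z = 0.104 with 22 N down, which is the shut position. Releasing and retreating to check.

Call:
send_rows --motion '[[[0, 0, -0.005], 0, 0], [[0, 0, -0.02], 0, 0], [[0, 0, -0.05], 0, 0], [[0, 0, -0.09], 0, 0], [[-0.03, 0, -0.12], 0, 0], [[-0.065, 0, -0.12], 0, 0], [[-0.1, 0, -0.12], 0, 0], [[-0.14, 0, -0.12], 0, 0], [[-0.18, 0, -0.12], 0, 0], [[-0.22, 0, -0.12], 0, 0]]'

```text
time_s: 31.13
position: [0.5384, -0.1274, 0.3086]
tool_rot: [3.141, 0.0, 1.515]
wrist_force: [0.3, -0.1, 0.3]
gripper_width: 0.0003
grip_force: 0.0
```

Run:
```python
from h import *
flap('f5')
for n in('top','scene'):
    Q=cloud(n,np.load(f'pics/f5{n}.npy')).reshape(-1,3)
    u=(Q[:,:2]-C0)@CX-.0895; y=(Q[:,:2]-C0)@CY
    m=(abs(y)<.12)&(u<-.01)&(u>-.17)&(abs(Q[:,2]-.11)<.03); print(n,np.polyfit(u[m],Q[m,2],1),Q[m,2].max())
```

```text
[ 0.53838488 -0.12735139  0.30863615] [ 0.32272901 -0.09751669  0.33828397] u -0.3787335907305901 y -0.0012322533013749463 tip 0.22063615114192167
top theta [0.0054813  0.02700844 0.05098785] 924
scene theta [0.02353361 0.04009185 0.05656794] 1463
top [-0.00981651  0.10263968] 0.11282897522706624
scene [-0.0084925   0.10474489] 0.11182148805641519
```

View pics/f5scene.png

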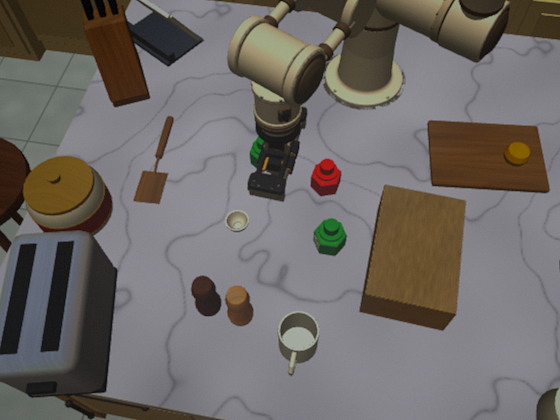

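The carton is shut: the flap at (415,255) reads about 0.009 rad and has held by itself for about a second. Nothing else on the counter has moved and the arm is clear.

```bash
python3 -c "
from h import *
print(hand_in())"
```

```text
the job is handed in; nothing more can be done
None
```

The job is handed in: all three loose jars are packed in compartments of their own, all five stoppers are home and the flap is latched shut; one stopper press briefly reached about 43 N at the fingertips, over the 40 N set for the arm and gripper body.

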